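# Pin a return bundle of egg trays in its cradle

## Task

Bundle the empty egg trays for return: turn every tray on the table to match the oblong post of the blue cradle and slide them all down onto it, in any order, then the aluminium clamp plate on top in the same way. Then pin the bundle together: push each of the two lock rods, held in the gripper, down through a rod hole of clamp plate, trays and cradle until its collar lies on the clamp plate (one rod in each hole; do not let a rod drop). Leave everything else on the table where it is.

Things in the scene. Friction and masses are not known exactly. Their poses are not given: they have to be found in the camera images.
- cradle: fixed blue cradle: block 110 (x) by 180 (y) mm, 40 mm tall; in its middle an oblong steel post 14 (x) by 40 (y) mm, 68 mm tall above the block (top 10 mm tapered to 4 by 30); through holes of 18 mm diameter at y = +-54 mm take the lock rods. Origin: centre of the underside, on the table. Place and yaw vary
- deck (a point): centre of the cradle block's top face (40 mm above the table, on the post's axis), where the first tray lies; axes as the cradle's
- tray_a: egg tray, 140 g (None from the start: absent): brown plate 80 (x) by 140 (y) by 6 mm, the same after a half turn; darker middle block 34 (x) by 60 (y) mm, up to z = 18 mm, to be gripped across x; oblong bore 16.5 (x) by 42.5 (y) mm through both; 4 bumps, radius 14 mm, at x +-25.5, y +-45.5, top z = 18, the next tray rests on them; 18 mm rod holes at y +-54. Origin: centre of underside, z up
- tray_b: egg tray, 140 g (None from the start: absent): brown plate 80 (x) by 140 (y) by 6 mm, the same after a half turn; darker middle block 34 (x) by 60 (y) mm, up to z = 18 mm, to be gripped across x; oblong bore 16.5 (x) by 42.5 (y) mm through both; 4 bumps, radius 14 mm, at x +-25.5, y +-45.5, top z = 18, the next tray rests on them; 18 mm rod holes at y +-54. Origin: centre of underside, z up
- tray_c: egg tray, 140 g (None from the start: absent): brown plate 80 (x) by 140 (y) by 6 mm, the same after a half turn; darker middle block 34 (x) by 60 (y) mm, up to z = 18 mm, to be gripped across x; oblong bore 16.5 (x) by 42.5 (y) mm through both; 4 bumps, radius 14 mm, at x +-25.5, y +-45.5, top z = 18, the next tray rests on them; 18 mm rod holes at y +-54. Origin: centre of underside, z up
- clamp: clamp plate, 300 g: aluminium, 80 (x) by 140 (y) by 8 mm, the same after a half turn; red middle block 34 (x) by 60 (y) mm, up to z = 28 mm, to be gripped across x; oblong bore 16.5 (x) by 42.5 (y) mm through both; 18 mm rod holes at y = +-54 mm. Origin: centre of the underside, z up. Starts flat on the table
- clamp_hole_l (a point): mouth of the clamp plate's +y rod hole, on the plate's top face (8 mm above its underside)
- clamp_hole_r (a point): mouth of the clamp plate's -y rod hole, on the plate's top face
- rod_a: steel lock rod, 150 g, upright in the rack: shank 12 mm in diameter, 78 mm long with a tapered nose; above it a collar 28 mm across, 5 mm thick; then an orange round grip 20 mm across, 40 mm tall. Origin: on the axis at the collar's underside, z up (nose at z = -78, grip from 5 to 45 mm)
- rod_b: steel lock rod, 150 g, upright in the rack: shank 12 mm in diameter, 78 mm long with a tapered nose; above it a collar 28 mm across, 5 mm thick; then an orange round grip 20 mm across, 40 mm tall. Origin: on the axis at the collar's underside, z up (nose at z = -78, grip from 5 to 45 mm)
- rod_a_tip (a point): end of the nose of rod_a, 78 mm below its origin along its axis
- rod_b_tip (a point): end of the nose of rod_b, 78 mm below its origin along its axis
- rack: fixed yellow rod rack: open stand 50 mm (x) by 150 mm (y), top face 84 mm above the table, with two holes of 18 mm at y = +-40 mm in which the rods hang by their collars. Origin: centre of the underside
- tape_roll: bystander: clear tape roll lying flat, 80 mm across, 24 mm tall; origin centre of its underside
- marker: bystander: black marker with blue cap lying on the table, 115 mm long (y), 12 mm thick; origin centre of its underside
- label_box: bystander: small cardboard box 50 by 50 by 28 mm tall; origin centre of its underside
- mug: bystander: blue mug 76 mm across, 85 mm tall; origin centre of its underside
- film_roll: bystander: narrow white hand-wrap film roll standing upright, 80 mm across, 100 mm tall; origin centre of its underside
- egg_carton: bystander: pulp carton 100 by 150 mm with six eggs, 56 mm tall; origin centre of its underside
There are look-alikes about, which are no part of the job. Leave any green look-alike of the rod_a alone. Leave any orange look-alike of the tray_c alone.

How it is judged:
By the outcome, as a careful person would: the job done as asked, in the order asked, and still so for the second after the job is handed in, with the robot touching nothing.
Of tray_a, tray_b, tray_c only 2 to 3 are there at a start; the rules pass over those that are not, and their reading is None.
At some moment in a run one of tray_a, tray_b, tray_c, clamp may be knocked a few centimetres aside while the robot is not near it.
It also fails if it takes over 208 s, if anything falls off the work surface, if the arm or the gripper's body presses on something with over 40 N, if the wrist force passes 120 N, or if a joint passes its speed limit or range.

## Robot

A 6-joint arm with a two-finger parallel gripper is mounted at the origin on the work surface. World frame = base frame: x ahead of the robot, y to its left, z up, the work surface at z = 0. Lengths are in m, angles in rad, forces in N, time in s.
With the tool pointing down it reaches from about 0.325 to 0.9 m from the base axis. Payload 6.1 kg.
Tool frame: the origin (TCP) lies between the finger pads; the fingertips stand manip.tip_extent ahead of it and the grasp point (between the pads) lies 2 mm behind it (manip.tip_extent is the distance from the TCP to the fingertips, in m); z points along the fingers, y is the line along which they close (so a half turn about z gives the same grasp; the last joint's range is limited). The gripper opens to 85 mm and grips with 20 to 120 N. Pads are 22 mm wide; open, the fingers measure 114 mm over their backs; the gripper's body (76 mm by 85 mm) begins 54 mm behind the grasp point. The pads swing forward as they close: fully open they stand 13 mm farther back than shut.
Start: joints at [-1.357, 0.22, 1.526, -0, 1.395, -0.126], TCP at [0.208, -0.589, 0.248] pointing down, gripper open.
Joint ranges: [-2.98, 2.98], [-0.91, 2.08], [0.09, 2.57], [-1.24, 4.39], [0.2, 2.65], [-2.68, 2.68]. Speed limits (rad/s): [2.57, 2.57, 3.01, 3.14, 3.14, 3.14].

## Interface

Orientations are given as a rotation vector (axis times angle).
In Python, from workcell import manip gives the robot as it stands.
- The arm moves only by the tool apply_moves, never from a script. Its argument "motion" is a list of rows, each a list of 2 entries, a list of its own where there are three numbers: the shift along the world's x, y, z in mm, then the turn, a rotation vector about the world's x, y, z in rad. In form: [[[dx, dy, dz], [ax, ay, az]], ...]. A call has 1 to 5 rows; each row shifts and turns the commanded pose from where the row before left it; what a row does not reach is not made up. A row lasts 1/8 s, in which the tool goes at most 62.5 mm and 10.7 degrees, less where a joint would pass 70% of its speed; a pose out of reach is approached as far as the arm can. A call with a gripper value outside its range is refused whole. "claw" is the opening, from -1 (shut) to 1 (fully open), so that 0 is half open, set as the call begins (left out, the last holds). The fingers move at their own pace and stop on an object; "squeeze" is the grip in N (left out, the last holds). Time passes only in rows, so rows that do not move let the fingers close. It gives the time, the measured TCP pose, the force, the opening and the grip force at its end, in the units of the state.
- manip.observe(): the state, without advancing time (a new reading comes with each control period).
- manip.grab_frame(name): name is "scene" or "top"; returns (picture, depth): 480x640x3 uint8, red, green, blue; 480x640 float32, m along the optical axis (not along the pixel's ray), 0 where there is no reading.
- manip.camera_info(name): a dict with "K" (3x3 intrinsics, pixels), "R" (3x3) and "t" (3): a world point X has camera coordinates R X + t. Camera axes: x right, y down, z forward; pixel columns grow to the right and rows downward; lengths in m; the calibration is good to about 2 mm. A picture is of the moment at which its call begins. camera_info takes no time and is no camera call.
- manip.hand_in(): hands the job in; it is judged then, once.
The state is a dict: "t": time; "joint_pos": joint angles; "qvel": joint speeds; "effort": joint torques, N m; "position": TCP position; "ee_rot": TCP orientation; "wrist_force": force on the tool from outside, world axes, zero at the start; "wrist_torque": the same for the moment, N m; "grip_width": finger opening in m; "gripper_force": force on a finger pad.
Only numpy, scipy, OpenCV 4.12 (cv2) and the standard library are available. Lean on these libraries where they do the work, as an engineer would, in place of code of your own. Each camera call takes 0.05 s, during which the arm holds its last target. There are 200 camera calls.

## Working session

There is one attempt and no reset: what is moved stays moved. The work goes in short steps, Python scripts to look and compute and a tool call to move; the robot and the scene stay as the last step left them, time stands still between calls to the robot, and variables do not carry over. Pictures are saved under pics/ and viewed, at most 14 in all, crops included, and the job is handed in when it is done.

Besides the shell and the picture viewer there is one more tool, called after ">>>" as name(argument=value, ...) on one line, values as JSON. apply_moves: Moves the arm, as the interface text tells. Its arguments: {"type":"object","properties":{"motion":{"type":"array","items":{"type":"array"}},"claw":{"type":"number"},"squeeze":{"type":"number"}},"required":["motion"]}

```bash
mkdir -p pics; ls
cat > h.py <<'E'
import numpy as np, cv2
from workcell import manip
def grab(n):
    im,d=manip.grab_frame(n); c=manip.camera_info(n); return im,d,c
def pts(d,c):
    K,R,t=c["K"],c["R"],c["t"]; v,u=np.mgrid[0:480,0:640]
    X=np.stack([(u-K[0][2])/K[0][0]*d,(v-K[1][2])/K[1][1]*d,d],-1)
    return (X-np.array(t))@np.array(R)
def ray(c,u,v,z):
    K,R,t=map(np.array,(c["K"],c["R"],c["t"]))
    r=R.T@np.array([(u-K[0,2])/K[0,0],(v-K[1,2])/K[1,1],1]); o=-R.T@t
    return o+r*(z-o[2])/r[2]
def save(n,im): cv2.imwrite("pics/"+n,im[...,::-1])
E
python3 - <<'E'
from h import *
print(manip.observe(),manip.tip_extent)
for n in("top","scene"):
    im,d,c=grab(n); save(n+"0.png",im); np.savez(n+"0.npz",im=im,d=d); print(n,c, -np.array(c["R"]).T@c["t"])
E
```

```text
pics
{'t': 0.0, 'joint_pos': array([-1.35713947e+00,  2.21210875e-01,  1.52758517e+00, -3.35098869e-05,
        1.39468778e+00, -1.26114425e-01]), 'qvel': array([ 0.00083827, -0.00231166,  0.0002067 ,  0.00033877, -0.00079863,
       -0.00030939]), 'effort': array([-1.42240875e-03, -4.96916163e+01, -3.89390123e+01, -4.98262234e-04,
        1.10395759e-02,  5.78246187e-06]), 'position': array([ 0.20815373, -0.58872916,  0.24722238]), 'ee_rot': array([-3.09450431e+00, -5.30837877e-01,  1.81642832e-04]), 'wrist_force': array([-0.11335324,  0.4307463 , -0.19464391]), 'wrist_torque': array([ 0.00361923, -0.00446972,  0.02997673]), 'gripper_force': 0.0, 'grip_width': 0.08528170205808289} 0.017
top {'K': array([[504.55800192,   0.        , 329.71426067],
       [  0.        , 504.55800192, 245.46958112],
       [  0.        ,   0.        ,   1.        ]]), 'R': array([[-0.00566736, -0.99978809, -0.01979034],
       [-0.99219914,  0.00808679, -0.12440041],
       [ 0.12453409,  0.01893093, -0.99203472]]), 't': array([-0.00819236,  0.50949251,  1.18055508])} [ 0.35845225 -0.03465979  1.23437057]
scene {'K': array([[467.33881184,   0.        , 325.94468148],
       [  0.        , 467.33881184, 238.42207325],
       [  0.        ,   0.        ,   1.        ]]), 'R': array([[-0.58468551,  0.8112559 ,  0.00259359],
       [ 0.52110651,  0.37801645, -0.76521342],
       [-0.62176431, -0.44605766, -0.64377147]]), 't': array([ 0.34918344, -0.19119083,  1.33407512])} [1.13327358 0.38407058 0.71163208]
```

View pics/top0.png

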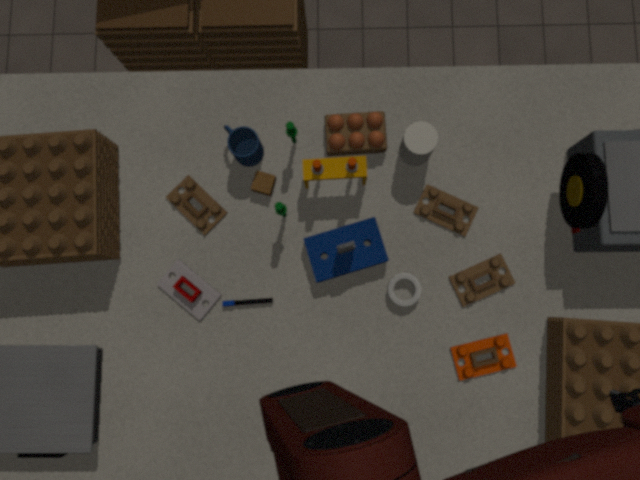

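View pics/scene0.png

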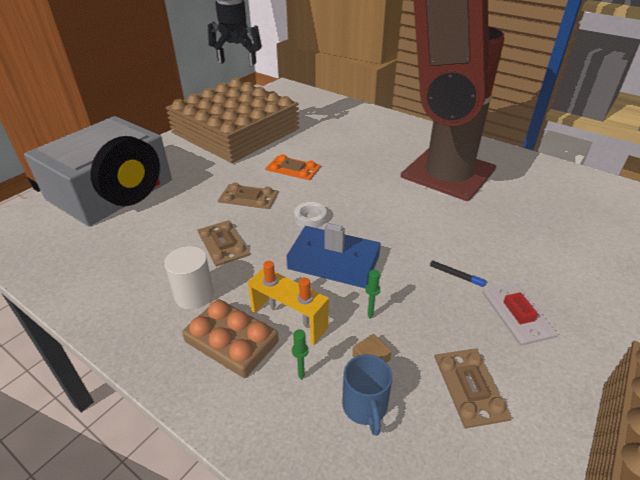

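The top view shows three brown trays at (196,204), (446,210) and (482,280), and the orange look-alike at (484,357), which I leave. The clamp is at (190,290), the cradle at (346,248), and the orange-gripped rods in the yellow rack at (317,165) and (352,163). The green look-alikes at (291,130) and (281,210) stay too. Next I confirm this with a crop and measure the poses.

```bash
cat >> h.py <<'E'
BOX={"t1":(160,170,233,240),"t2":(410,180,482,240),"t3":(443,250,520,308),"clamp":(150,255,228,325),"cradle":(295,210,395,285),"rack":(298,150,375,185)}
from workcell import manip
def fit(P,zlo,zhi,box):
    u0,v0,u1,v1=box; Q=P[v0:v1,u0:u1]; m=((Q[...,2]>zlo)&(Q[...,2]<zhi)).astype(np.uint8)
    n,l,s,ce=cv2.connectedComponentsWithStats(m); k=1+np.argmax(s[1:,4]); q=Q[l==k]
    (cx,cy),(w,h),a=cv2.minAreaRect((q[:,:2]*1000).astype(np.float32))
    if w>h: a+=90; w,h=h,w
    # long side direction: angle a+90 from x ; yaw of local frame (y long) = a
    a=(a+90)%180-90
    return np.round([cx,cy,w,h,a,np.median(q[:,2])*1000,len(q)],1)
E
python3 - <<'E'
from h import *
D=np.load("top0.npz"); im=D["im"];P=pts(D["d"],manip.camera_info("top"))
print("table z",np.percentile(P[300:340,300:380,2],[5,50,95]))
for k,b in BOX.items():
    print(k,fit(P,*( (.03,.05) if k=="cradle" else (.07,.095) if k=="rack" else (.003,.04)),b))
print("post",fit(P,.095,.12,(325,230,370,262)),"posttop")
for n,(u,v) in {"ra":(317,165),"rb":(352,163)}.items():
    print(n,fit(P,.115,.15,(u-14,v-14,u+14,v+14)))
z=cv2.resize(im[110:390,150:530],None,fx=2.1,fy=2.1,interpolation=cv2.INTER_CUBIC)
save("crop0.png",np.clip(z.astype(int)*1.6,0,255).astype(np.uint8))
E
```

```text
table z [-0.00246999  0.00156195  0.00565346]
t1 [ 620.4  325.9  106.7  167.7  -41.8    8.8 1721. ]
t2 [ 600.9 -297.6  132.   172.6  -13.5    8.8 2035. ]
t3 [ 433.1 -371.5  129.8  187.4   11.9    8.6 2096. ]
clamp [ 402.9  343.8  109.4  159.6  -35.1    9.5 1887. ]
cradle [ 500.2  -48.8  110.7  180.1   16.7   41.6 3254. ]
rack [ 686.4  -24.    52.   150.3    2.5   85.7 1217. ]
post [499.7 -48.7  14.1  39.5  16.1 104.2 114. ] posttop
ra [683.3  16.3  18.3  18.4  42.5 129.4  70. ]
rb [687.8 -63.7  15.9  20.1 -90.  129.8  71. ]
```

View pics/crop0.png

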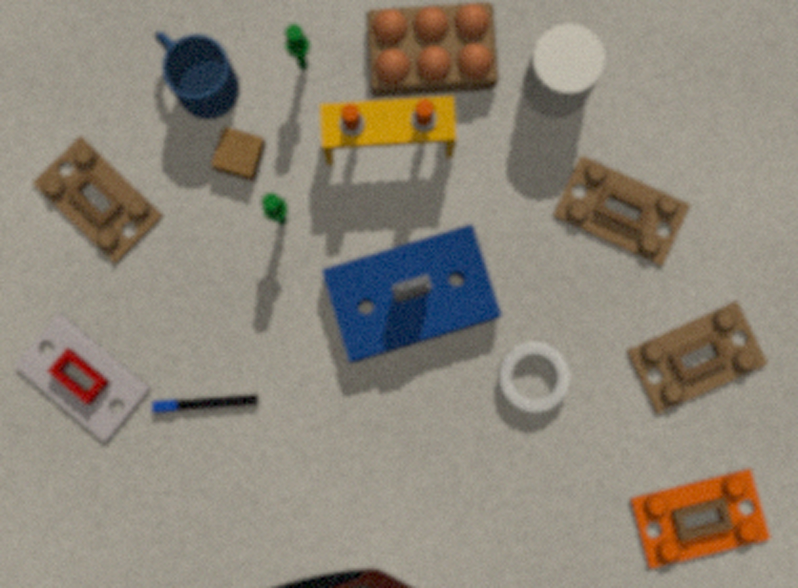

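```bash
cat >> h.py <<'E'
def colfit(im,d,c,kind,box,zb=0.0,hp=None,ht=None):
    """plate outline by colour mask; each masked pixel cast to plate or raised height"""
    u0,v0,u1,v1=box; h=cv2.cvtColor(cv2.GaussianBlur(im,(3,3),0),cv2.COLOR_RGB2HSV).astype(int)
    Pz=pts(cv2.medianBlur(d,5),c)[...,2]
    b=cv2.cvtColor(cv2.GaussianBlur(im,(3,3),0),cv2.COLOR_RGB2LAB).astype(int)
    if kind=="brown": m=(h[...,1]>70)&(h[...,0]<30)&(h[...,2]>45)
    elif kind=="clamp": m=((b[...,2]<129)&(b[...,1]>128)&(h[...,2]>105))|((h[...,1]>120)&((h[...,0]<10)|(h[...,0]>170)))
    hp,ht=((.006,.018) if kind=="brown" else (.008,.028)) if hp is None else (hp,ht)
    m2=np.zeros_like(m,dtype=np.uint8); m2[v0:v1,u0:u1]=m[v0:v1,u0:u1]
    m2=cv2.morphologyEx(m2,cv2.MORPH_OPEN,np.ones((3,3)))
    n,l,s,_=cv2.connectedComponentsWithStats(m2); k=1+np.argmax(s[1:,4]); vv,uu=np.nonzero(l==k)
    q=np.array([ray(c,u,v,zb+(ht if Pz[v,u]-zb>(hp+ht)/2 else hp))[:2]*1000 for u,v in zip(uu,vv)],np.float32)
    (cx,cy),(w,hh),a=cv2.minAreaRect(q)
    if w>hh: a+=90; w,hh=hh,w
    hull=cv2.convexHull(q); M=cv2.moments(hull)
    return np.round([cx,cy,w,hh,(a+90)%180-90,M["m10"]/M["m00"],M["m01"]/M["m00"],len(q)],1)
E
python3 - <<'E'
from h import *
D=np.load("top0.npz"); im,d=D["im"],D["d"];c=manip.camera_info("top")
for k in("t1","t2","t3","clamp"): print(k,colfit(im,d,c,"clamp" if k=="clamp" else "brown",BOX[k]))
print(im[255:325:10,190],im[340,300])
# blue block top
P=pts(cv2.medianBlur(d,5),c); h=cv2.cvtColor(im,cv2.COLOR_RGB2HSV)
m=((h[...,0]>100)&(h[...,0]<125)&(h[...,1]>130)&(P[...,2]>.03)&(P[...,2]<.05)).astype(np.uint8); m[:, :295]=0; m[:205]=0
vv,uu=np.nonzero(m); q=np.array([ray(c,u,v,.04)[:2]*1000 for u,v in zip(uu,vv)],np.float32); print("cradle",cv2.minAreaRect(q))
E
```

```text
t1 [ 618.5  321.7   78.8  140.1  -44.7  618.1  321.7 1544. ]
t2 [ 599.3 -296.7   81.2  139.9  -25.8  599.2 -296.6 1602. ]
t3 [ 426.1 -377.7   80.2  140.2   24.1  426.1 -377.8 1715. ]
clamp [407.6 332.4  35.4  61.3 -39.6 407.7 332.1 306. ]
[[99 94 87]
 [95 91 83]
 [98 94 90]
 [90  7  4]
 [64 34 29]
 [68 63 62]
 [79 77 72]] [103  96  92]
cradle ((553.282470703125, -261.26641845703125), (113.27005767822266, 616.6887817382812), 14.360015869140625)
```

Trays measured at 80×140 mm, matching the description: t3 (426,-378) yaw 24.1°, t2 (599,-297) yaw -25.8°, t1 (618,322) yaw -44.7°. Clamp block is at (408,332), yaw -39.6°, and the cradle at (500,-49), yaw about 16.5°. I start with t3.

>>> apply_moves(motion=[[[21.8, 21, 0], [0, 0, 0.165]], [[21.8, 21, 0], [0, 0, 0.165]], [[21.8, 21, 0], [0, 0, 0.165]], [[21.8, 21, 0], [0, 0, 0.165]], [[21.8, 21, 0], [0, 0, 0.165]]], claw=0.1, squeeze=50)

```text
t: 0.72
position: [0.3178, -0.4833, 0.2478]
ee_rot: [-2.618, -1.734, -0.0]
wrist_force: [0.2, -0.2, -0.1]
grip_width: 0.0466
gripper_force: 0.0
```

>>> apply_moves(motion=[[[21.8, 21, 0], [0, 0, 0.165]], [[21.8, 21, 0], [0, 0, 0.165]], [[21.8, 21, 0], [0, 0, 0.165]], [[21.8, 21, 0], [0, 0, 0.165]], [[21.8, 21, 0], [0, 0, 0.165]]])

```text
t: 1.35
position: [0.4268, -0.3783, 0.2478]
ee_rot: [-1.703, -2.639, -0.0]
wrist_force: [0.7, -0.1, -0.8]
grip_width: 0.0473
gripper_force: 0.0
```

>>> apply_moves(motion=[[[0, 0, 0], [0, 0, 0]], [[0, 0, 0], [0, 0, 0]]])

```text
t: 1.6
position: [0.4259, -0.3794, 0.2479]
ee_rot: [-1.713, -2.633, 0.001]
wrist_force: [-0.0, -0.5, 0.2]
grip_width: 0.0469
gripper_force: 0.0
```

Run:
```python
from h import *
from scipy.spatial.transform import Rotation as Ro
s=manip.observe(); R=Ro.from_rotvec(s["ee_rot"]).as_matrix(); print(s["position"],np.degrees(np.arctan2(R[1,1],R[0,1])),R[2,2],s["grip_width"],s["t"])
D=np.load("top0.npz"); im,d=D["im"],D["d"];c=manip.camera_info("top")
P=pts(cv2.medianBlur(d,3),c); h=cv2.cvtColor(im,cv2.COLOR_RGB2HSV)
m=((h[...,0]>100)&(h[...,0]<125)&(h[...,1]>130)&(P[...,2]>.03)&(P[...,2]<.05)).astype(np.uint8)
n,l,st,_=cv2.connectedComponentsWithStats(m[205:290,295:395]); k=1+np.argmax(st[1:,4]);vv,uu=np.nonzero(l==k)
q=np.array([ray(c,u+295,v+205,.04)[:2]*1000 for u,v in zip(uu,vv)],np.float32); print("cradle",cv2.minAreaRect(q))
# rod holes: dark spots
for (u,v) in ((322,256),(367,241)):
    w=cv2.GaussianBlur(im,(3,3),0)[v-7:v+8,u-7:u+8].astype(float); sat=w[...,2]-w[...,0]
    g=np.clip(np.median(sat)-sat-8,0,None); yy,xx=np.mgrid[0:15,0:15]
    print(ray(c,u-7+(g*xx).sum()/g.sum(),v-7+(g*yy).sum()/g.sum(),.04)*1000)
```

```text
[ 0.42591047 -0.37937879  0.24794299] 23.917645697831016 -0.9999996657939315 0.04693526319758094 1.6
cradle ((498.9690246582031, -48.664215087890625), (109.06828308105469, 176.1649169921875), 16.347328186035156)
[483.69939887   2.34979361  40.        ]
[ 514.34039429 -100.42997594   40.        ]
```

>>> apply_moves(motion=[[[0, 1.5, -50], [0, 0, 0.003]], [[0, 0, -50], [0, 0, 0]], [[0, 0, -50], [0, 0, 0]], [[0, 0, -40], [0, 0, 0]], [[0, 0, -20], [0, 0, 0]]])

```text
t: 2.22
position: [0.4244, -0.3772, 0.0356]
ee_rot: [-1.708, -2.632, -0.001]
wrist_force: [0.0, 0.6, 0.4]
grip_width: 0.047
gripper_force: 0.0
```

>>> apply_moves(motion=[[[0, 0, -8], [0, 0, 0]], [[0, 0, -3], [0, 0, 0]], [[0, 0, -3], [0, 0, 0]], [[0, 0, 0], [0, 0, 0]]])

```text
t: 2.72
position: [0.4268, -0.3783, 0.0252]
ee_rot: [1.706, 2.636, -0.001]
wrist_force: [0.3, 0.2, -0.3]
grip_width: 0.0472
gripper_force: 0.0
```

>>> apply_moves(motion=[[[0, 0, -1], [0, 0, 0]], [[0, 0, 0], [0, 0, 0]], [[0, 0, 0], [0, 0, 0]], [[0, 0, 0], [0, 0, 0]], [[0, 0, 0], [0, 0, 0]]], claw=-1)

```text
t: 3.35
position: [0.4269, -0.3784, 0.0246]
ee_rot: [1.706, 2.636, -0.001]
wrist_force: [-0.9, 0.5, 6.3]
grip_width: 0.0324
gripper_force: 49.5
```

>>> apply_moves(motion=[[[0, 0, 5], [0, 0, 0]], [[0, 0, 15], [0, 0, 0]], [[0, 0, 30], [0, 0, 0]], [[0, 0, 50], [0, 0, 0]], [[0, 0, 50], [0, 0, 0]]])

```text
t: 3.98
position: [0.4261, -0.3775, 0.1753]
ee_rot: [-1.707, -2.637, -0.0]
wrist_force: [1.0, -1.2, -1.0]
grip_width: 0.0327
gripper_force: 50.0
```

```bash
cat >> h.py <<'E'
from scipy.spatial.transform import Rotation as Ro
def st():
    p=[];
    s=manip.observe(); R=Ro.from_rotvec(s["ee_rot"]).as_matrix()
    print(np.round(s["position"]*1000,1),"yaw",round(np.degrees(np.arctan2(R[1,1],R[0,1])),2),"w",round(s["grip_width"]*1000,1),"F",np.round(s["wrist_force"],1),"g",s["gripper_force"],"t",s["t"],"q6",s["joint_pos"][5])
E
python3 -c "
from h import *
st()
im,d,c=grab('scene');save('lift.png',im[60:360,150:500])"
```

```text
[ 426.1 -377.5  175.3] yaw 24.18 w 32.7 F [ 1.  -1.2 -1. ] g 50.047200322151184 t 3.975 q6 -1.2854995853240896
```

View pics/lift.png

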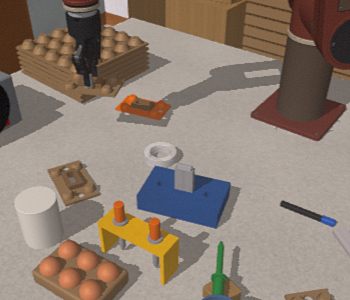

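>>> apply_moves(motion=[[[10, 47, 0], [0, 0, -0.019]], [[10, 47, 0], [0, 0, -0.019]], [[10, 47, 0], [0, 0, -0.019]], [[10, 47, 0], [0, 0, -0.019]], [[11, 47, 0], [0, 0, -0.019]]])

```text
t: 4.65
position: [0.4775, -0.1413, 0.1741]
ee_rot: [1.831, 2.552, 0.0]
wrist_force: [0.1, -0.0, -0.8]
grip_width: 0.0326
gripper_force: 50.1
```

>>> apply_moves(motion=[[[11, 47, 0], [0, 0, -0.019]], [[11, 47, 0], [0, 0, -0.019]], [[0, 0, 0], [0, 0, 0]], [[0, 0, 0], [0, 0, 0]]])

```text
t: 5.15
position: [0.4993, -0.0489, 0.1737]
ee_rot: [1.877, 2.519, -0.0]
wrist_force: [-0.0, -0.1, -2.0]
grip_width: 0.0326
gripper_force: 50.1
```

```bash
python3 -c "
from h import *
st()
im,d,c=grab('top');save('over.png',cv2.resize(im[170:350,230:470],None,fx=2.5,fy=2.5))
z=manip.observe()['position'][2]-.0245
print(colfit(im,d,c,'brown',(270,190,430,320),z))
for k in('t1','t2'): print(k,colfit(im,d,c,'brown',BOX[k]))
print(colfit(im,d,c,'clamp',BOX['clamp']))
st()"
```

```text
[499.3 -48.9 173.7] yaw 16.62 w 32.6 F [-0.  -0.1 -2. ] g 50.13680040836334 t 5.15 q6 -0.5444826922839012
[ 475.7  -27.1  195.4  317.8   76.2  474.1  -28.9 6209. ]
t1 [ 618.5  321.7   78.7  140.1  -44.7  618.4  321.8 1596. ]
t2 [ 599.2 -296.7   81.3  140.1  -25.8  599.2 -297.1 1680. ]
[407.8 332.2  35.5  61.3 -39.8 407.8 332.1 303. ]
[499.2 -49.4 173.6] yaw 16.55 w 32.5 F [ 0.5 -0.5 -1.5] g 50.13580799102783 t 5.2 q6 -0.5443756124943361
```

View pics/over.png

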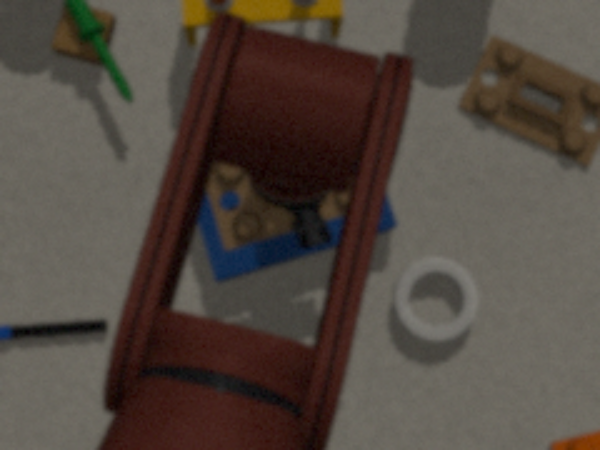

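The arm hides most of the tray, but it hangs level over the cradle at (305,215) in the crop. I lower it step by step and watch the force.

>>> apply_moves(motion=[[[0, 0, -20], [0, 0, 0]], [[0, 0, -18], [0, 0, 0]], [[0, 0, -5], [0, 0, 0]], [[0, 0, -5], [0, 0, 0]], [[0, 0, -3], [0, 0, 0]]])

```text
t: 5.82
position: [0.4996, -0.049, 0.1224]
ee_rot: [1.878, 2.518, 0.0]
wrist_force: [0.2, 0.2, -1.2]
grip_width: 0.0327
gripper_force: 50.1
```

>>> apply_moves(motion=[[[0, 0, -3], [0, 0, 0]], [[0, 0, -3], [0, 0, 0]], [[0, 0, -3], [0, 0, 0]], [[0, 0, -3], [0, 0, 0]], [[0, 0, 0], [0, 0, 0]]])

```text
t: 6.45
position: [0.4992, -0.0488, 0.1101]
ee_rot: [-1.878, -2.518, 0.0]
wrist_force: [-0.2, -1.0, -1.6]
grip_width: 0.0326
gripper_force: 50.1
```

>>> apply_moves(motion=[[[0, 0, -10], [0, 0, 0]], [[0, 0, -10], [0, 0, 0]], [[0, 0, -10], [0, 0, 0]], [[0, 0, -8], [0, 0, 0]], [[0, 0, -3], [0, 0, 0]]])

```text
t: 7.08
position: [0.4991, -0.0488, 0.0686]
ee_rot: [-1.878, -2.518, 0.001]
wrist_force: [0.6, -0.8, -0.3]
grip_width: 0.0326
gripper_force: 50.2
```

>>> apply_moves(motion=[[[0, 0, -2], [0, 0, 0]], [[0, 0, -1.5], [0, 0, 0]], [[0, 0, 0], [0, 0, 0]]])

```text
t: 7.45
position: [0.4994, -0.0487, 0.0658]
ee_rot: [1.878, 2.518, 0.0]
wrist_force: [0.2, -1.5, -1.1]
grip_width: 0.0327
gripper_force: 50.1
```

>>> apply_moves(motion=[[[0, 0, 0], [0, 0, 0]], [[0, 0, 0], [0, 0, 0]], [[0, 0, 0], [0, 0, 0]], [[0, 0, 5], [0, 0, 0]], [[0, 0, 10], [0, 0, 0]]], claw=0.1)

```text
t: 8.07
position: [0.499, -0.0487, 0.081]
ee_rot: [-1.878, -2.518, 0.0]
wrist_force: [0.4, 0.2, 0.5]
grip_width: 0.0474
gripper_force: 0.0
```

>>> apply_moves(motion=[[[0, 0, 45], [0, 0, 0]], [[0, 0, 50], [0, 0, 0]], [[20, -49.5, 0], [0, 0, -0.148]], [[20, -49.5, 0], [0, 0, -0.148]], [[20, -49.5, 0], [0, 0, -0.148]]])

```text
t: 8.7
position: [0.5602, -0.1988, 0.1772]
ee_rot: [2.39, 2.036, 0.001]
wrist_force: [0.6, 0.3, -0.1]
grip_width: 0.0472
gripper_force: 0.0
```

>>> apply_moves(motion=[[[20, -49.5, 0], [0, 0, -0.148]], [[20, -49.5, 0], [0, 0, -0.148]], [[0, 0, 0], [0, 0, 0]], [[0, 0, 0], [0, 0, 0]]])

```text
t: 9.2
position: [0.599, -0.2959, 0.1758]
ee_rot: [-2.661, -1.669, -0.0]
wrist_force: [-0.0, 0.4, -1.1]
grip_width: 0.0469
gripper_force: 0.0
```

```bash
python3 -c "
from h import *
st()
im,d,c=grab('top');save('p1.png',cv2.resize(im[110:330,150:530],None,fx=2,fy=2))
print('stack',colfit(im,d,c,'brown',BOX['cradle'],.04))
for k in('t1',): print(k,colfit(im,d,c,'brown',BOX[k]))
print(colfit(im,d,c,'clamp',BOX['clamp']))
im,d,c=grab('scene');save('s1.png',im)
st()"
```

```text
[ 599.  -295.9  175.8] yaw -25.81 w 46.9 F [-0.   0.4 -1.1] g 0.0 t 9.2 q6 -0.1266940525520746
stack [ 499.2  -48.1   77.   136.3   16.4  499.3  -48.2 1576. ]
t1 [ 618.5  321.7   78.7  140.1  -44.7  618.4  321.7 1575. ]
[407.6 332.3  35.5  61.  -39.9 407.7 332.1 300. ]
[ 599.1 -295.   176.1] yaw -25.74 w 47.0 F [0.1 0.3 0.4] g 0.0 t 9.3 q6 -0.1264664700461211
```

View pics/s1.png

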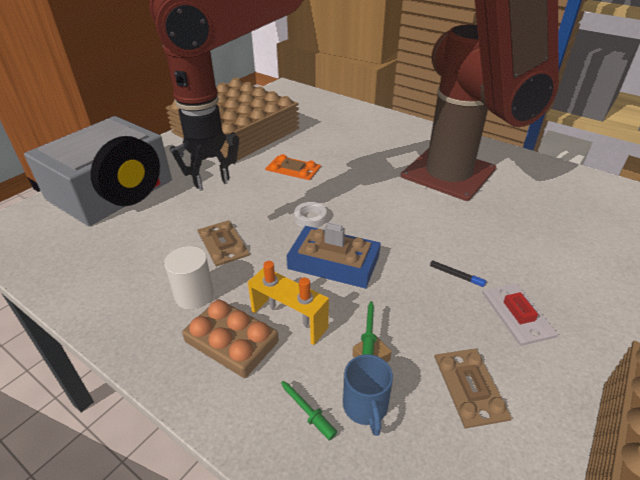

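The scene view shows tray 1 seated on the cradle at (335,247) and t2 at (222,242). The unstable green look-alikes have toppled on their own, at (310,410) and (370,330); the arm was never near them. On to t2.

>>> apply_moves(motion=[[[0, -1, -50], [0, 0, 0]], [[0, 0, -50], [0, 0, 0]], [[0, 0, -35], [0, 0, 0]], [[0, 0, -12], [0, 0, 0]], [[0, 0, -3], [0, 0, 0]]])

```text
t: 9.93
position: [0.5995, -0.2966, 0.0263]
ee_rot: [2.661, 1.67, 0.0]
wrist_force: [0.3, -0.7, 0.2]
grip_width: 0.0466
gripper_force: 0.0
```

>>> apply_moves(motion=[[[0, 0, 0], [0, 0, 0]], [[0, 0, 0], [0, 0, 0]]])

```text
t: 10.18
position: [0.6005, -0.2979, 0.0279]
ee_rot: [2.659, 1.667, 0.002]
wrist_force: [0.3, -0.2, 0.3]
grip_width: 0.0469
gripper_force: 0.0
```

>>> apply_moves(motion=[[[0, 0, 0], [0, 0, 0]], [[0, 0, 0], [0, 0, 0]], [[0, 0, 0], [0, 0, 0]], [[0, 0, 0], [0, 0, 0]], [[0, 0, 0], [0, 0, 0]]], claw=-1)

```text
t: 10.8
position: [0.6003, -0.298, 0.0276]
ee_rot: [2.66, 1.667, 0.002]
wrist_force: [-0.8, 0.8, 6.1]
grip_width: 0.0322
gripper_force: 50.4
```

>>> apply_moves(motion=[[[0, 0, 10], [0, 0, 0]], [[0, 0, 40], [0, 0, 0]], [[0, 0, 50], [0, 0, 0]], [[0, 0, 50], [0, 0, 0]], [[-20, 49.5, 0], [0, 0, 0.148]]])

```text
t: 11.42
position: [0.5829, -0.2518, 0.1829]
ee_rot: [2.521, 1.853, 0.007]
wrist_force: [1.2, 0.0, -1.1]
grip_width: 0.032
gripper_force: 50.1
```

>>> apply_moves(motion=[[[-20, 49.5, 0], [0, 0, 0.148]], [[-20, 49.5, 0], [0, 0, 0.148]], [[-20, 49.5, 0], [0, 0, 0.148]], [[-20, 49.5, 0], [0, 0, 0.148]], [[0, 0, 0], [0, 0, 0]]])

```text
t: 12.05
position: [0.4976, -0.0468, 0.1757]
ee_rot: [-1.872, -2.521, -0.0]
wrist_force: [-0.3, -1.1, -0.6]
grip_width: 0.0326
gripper_force: 50.1
```

>>> apply_moves(motion=[[[0, 0, 0], [0, 0, 0]], [[0, 0, 0], [0, 0, 0]]])

```text
t: 12.3
position: [0.4998, -0.0508, 0.176]
ee_rot: [1.88, 2.516, -0.0]
wrist_force: [-0.1, 0.3, -0.9]
grip_width: 0.0321
gripper_force: 50.1
```

```bash
python3 -c "
from h import *
for i in range(4): st(); manip.grab_frame('top')"
```

```text
[499.8 -50.8 176. ] yaw 16.45 w 32.1 F [-0.1  0.3 -0.9] g 50.098119378089905 t 12.3 q6 -0.5453089741083352
[499.7 -50.9 175.9] yaw 16.44 w 31.8 F [ 0.6 -0.3 -1.3] g 50.098453760147095 t 12.35 q6 -0.5453727265405507
[499.7 -50.8 175.8] yaw 16.45 w 32.2 F [-1.  -0.2 -2.3] g 50.098042488098145 t 12.4 q6 -0.5454172331072649
[499.6 -50.7 175.7] yaw 16.46 w 32.0 F [-0.3 -0.4 -0.4] g 50.09812116622925 t 12.45 q6 -0.5455070178120329
```

>>> apply_moves(motion=[[[-0.4, 1.7, -20], [0, 0, 0]], [[0, 0, -20], [0, 0, 0]], [[0, 0, -4], [0, 0, 0]], [[0, 0, -4], [0, 0, 0]], [[0, 0, 0], [0, 0, 0]]])

```text
t: 13.12
position: [0.4992, -0.0483, 0.1282]
ee_rot: [1.878, 2.517, 0.0]
wrist_force: [0.7, 0.0, -1.2]
grip_width: 0.0322
gripper_force: 50.1
```

>>> apply_moves(motion=[[[0, 0, -4], [0, 0, 0]], [[0, 0, -4], [0, 0, 0]], [[0, 0, -4], [0, 0, 0]], [[0, 0, -4], [0, 0, 0]], [[0, 0, 0], [0, 0, 0]]])

```text
t: 13.75
position: [0.4986, -0.048, 0.1113]
ee_rot: [-1.878, -2.518, 0.001]
wrist_force: [0.0, -0.0, -1.2]
grip_width: 0.0324
gripper_force: 50.1
```

>>> apply_moves(motion=[[[0, 0, -8], [0, 0, 0]], [[0, 0, -8], [0, 0, 0]], [[0, 0, -5], [0, 0, 0]], [[0, 0, -3], [0, 0, 0]], [[0, 0, 0], [0, 0, 0]]])

```text
t: 14.38
position: [0.4987, -0.048, 0.0875]
ee_rot: [-1.878, -2.518, 0.0]
wrist_force: [0.2, -0.3, -1.4]
grip_width: 0.0322
gripper_force: 50.1
```

>>> apply_moves(motion=[[[0, 0, -2], [0, 0, 0]], [[0, 0, 0], [0, 0, 0]]])

```text
t: 14.62
position: [0.4989, -0.0481, 0.0858]
ee_rot: [1.878, 2.518, -0.0]
wrist_force: [-0.7, -0.8, -1.7]
grip_width: 0.0325
gripper_force: 50.1
```

>>> apply_moves(motion=[[[0, 0, -1.5], [0, 0, 0]], [[0, 0, 0], [0, 0, 0]]])

```text
t: 14.88
position: [0.4991, -0.0481, 0.0855]
ee_rot: [1.878, 2.518, -0.0]
wrist_force: [-6.1, 0.2, 8.2]
grip_width: 0.0324
gripper_force: 51.1
```

>>> apply_moves(motion=[[[0, 0, 0], [0, 0, 0]], [[0, 0, 0], [0, 0, 0]], [[0, 0, 0], [0, 0, 0]], [[0, 0, 10], [0, 0, 0]], [[0, 0, 42], [0, 0, 0]]], claw=0.1)

```text
t: 15.5
position: [0.4967, -0.0475, 0.1348]
ee_rot: [-1.875, -2.514, 0.004]
wrist_force: [0.2, -0.7, 1.1]
grip_width: 0.0469
gripper_force: 0.0
```

>>> apply_moves(motion=[[[0, 0, 41], [0, 0, 0]], [[15, 46, 0], [0, 0, -0.1335]], [[15, 46, 0], [0, 0, -0.1335]], [[15, 46, 0], [0, 0, -0.1335]], [[15, 46, 0], [0, 0, -0.1335]]])

```text
t: 16.12
position: [0.5595, 0.1374, 0.1783]
ee_rot: [2.48, 1.927, 0.001]
wrist_force: [1.2, 0.1, 0.4]
grip_width: 0.0473
gripper_force: 0.0
```

>>> apply_moves(motion=[[[15, 46, 0], [0, 0, -0.1335]], [[15, 46, 0], [0, 0, -0.1335]], [[15, 46, 0], [0, 0, -0.1335]], [[15, 46, 0], [0, 0, -0.1335]], [[0, 0, 0], [0, 0, 0]]])

```text
t: 16.75
position: [0.6189, 0.3232, 0.1773]
ee_rot: [-2.896, -1.215, -0.001]
wrist_force: [-0.1, -0.8, 0.5]
grip_width: 0.0472
gripper_force: 0.0
```

```bash
python3 -c "
from h import *
im,d,c=grab('top')
print('stack',colfit(im,d,c,'brown',BOX['cradle'],.058))
print(colfit(im,d,c,'brown',BOX['t1']))
print(colfit(im,d,c,'clamp',BOX['clamp']))
save('t1.png',cv2.resize(im[110:330,140:400],None,fx=2.5,fy=2.5))
for i in range(3): st(); manip.grab_frame('top')"
```

```text
stack [ 498.7  -48.2   78.3  137.1   16.3  498.7  -48.6 1731. ]
[ 618.3  323.1   80.2  142.   -43.9  618.2  321.7 1559. ]
[ 407.5  361.4  118.1  170.1  -87.8  399.2  368.8 2634. ]
[618.7 321.3 177.2] yaw -44.45 w 46.7 F [ 0.1 -1.4 -0.4] g 0.0 t 16.8 q6 1.1420061056681234
[618.6 320.1 177.2] yaw -44.51 w 47.1 F [-1.   0.2 -0.1] g 0.0 t 16.85 q6 1.1415995736346536
[618.7 319.4 177.4] yaw -44.58 w 46.8 F [-0.1 -0.3 -0.3] g 0.0 t 16.9 q6 1.1417102982612461
```

View pics/t1.png

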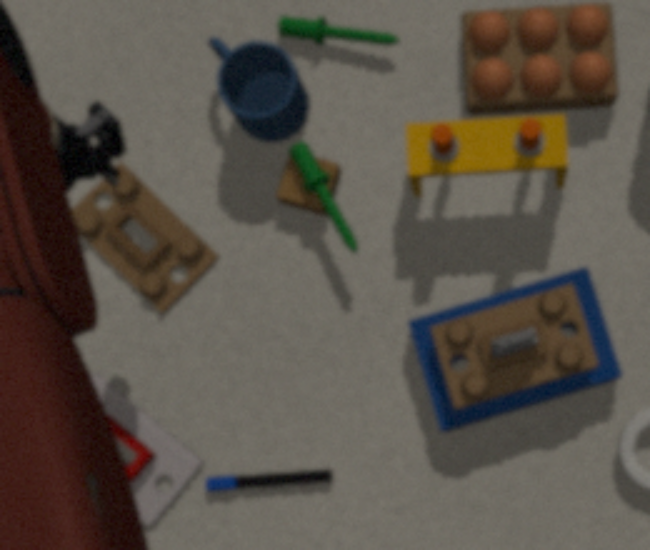

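Two trays are stacked on the cradle at (515,345) in the crop, t1 is unmoved at (145,240), and the arm now covers part of the clamp. I grasp t1.

>>> apply_moves(motion=[[[0, 0.7, -50], [0, 0, 0]], [[0, 0, -50], [0, 0, 0]], [[0, 0, -35], [0, 0, 0]], [[0, 0, -12], [0, 0, 0]], [[0, 0, -3.5], [0, 0, 0]]])

```text
t: 17.58
position: [0.6192, 0.3199, 0.0272]
ee_rot: [2.899, 1.21, 0.0]
wrist_force: [0.6, -0.3, 1.1]
grip_width: 0.0469
gripper_force: 0.0
```

>>> apply_moves(motion=[[[0, 0, 0], [0, 0, 0]], [[0, 0, 0], [0, 0, 0]], [[0, 0, 0], [0, 0, 0]]])

```text
t: 17.95
position: [0.6197, 0.321, 0.0282]
ee_rot: [2.898, 1.212, 0.003]
wrist_force: [-0.2, 0.1, 0.7]
grip_width: 0.0468
gripper_force: 0.0
```

```bash
python3 -c "
from h import *
for i in range(4): st(); manip.grab_frame('top')"
```

```text
[619.7 321.   28.2] yaw -44.62 w 46.8 F [-0.2  0.1  0.7] g 0.0 t 17.95 q6 1.1438944410047498
[619.4 320.9  27.8] yaw -44.63 w 46.9 F [-0.1  0.2 -0.3] g 0.0 t 18.0 q6 1.143954460605159
[619.2 320.9  27.5] yaw -44.63 w 47.1 F [-0.3  0.1 -0.3] g 0.0 t 18.05 q6 1.144004557396776
[619.1 320.8  27.3] yaw -44.63 w 47.0 F [-0.1 -0.3 -0.9] g 0.0 t 18.1 q6 1.143958871748047
```

>>> apply_moves(motion=[[[0, 0, 0], [0, 0, 0]], [[0, 0, 0], [0, 0, 0]], [[0, 0, 0], [0, 0, 0]], [[0, 0, 0], [0, 0, 0]], [[0, 0, 10], [0, 0, 0]]], claw=-1)

```text
t: 18.77
position: [0.6176, 0.3201, 0.0354]
ee_rot: [-2.899, -1.211, 0.005]
wrist_force: [-0.1, -0.2, -1.0]
grip_width: 0.0321
gripper_force: 49.8
```

>>> apply_moves(motion=[[[0, 0, 45], [0, 0, 0]], [[0, 0, 50], [0, 0, 0]], [[0, 0, 45], [0, 0, 0]], [[-15, -46.2, 0], [0, 0, 0.1335]], [[-15, -46.2, 0], [0, 0, 0.1335]]])

```text
t: 19.4
position: [0.5886, 0.2276, 0.1778]
ee_rot: [2.707, 1.594, 0.002]
wrist_force: [0.2, 0.2, -1.7]
grip_width: 0.0323
gripper_force: 50.1
```

>>> apply_moves(motion=[[[-15, -46.2, 0], [0, 0, 0.1335]], [[-15, -46.2, 0], [0, 0, 0.1335]], [[-15, -46.2, 0], [0, 0, 0.1335]], [[-15, -46.2, 0], [0, 0, 0.1335]], [[-15, -46.2, 0], [0, 0, 0.1335]]])

```text
t: 20.02
position: [0.5129, -0.0041, 0.177]
ee_rot: [-2.037, -2.392, 0.0]
wrist_force: [-0.1, -0.4, -0.3]
grip_width: 0.0321
gripper_force: 50.0
```

>>> apply_moves(motion=[[[-15, -46.2, 0], [0, 0, 0.1335]], [[0, 0, 0], [0, 0, 0]], [[0, 0, 0], [0, 0, 0]], [[0, 0, 0], [0, 0, 0]]])

```text
t: 20.52
position: [0.4991, -0.048, 0.1768]
ee_rot: [-1.878, -2.519, -0.0]
wrist_force: [0.4, 0.8, -2.0]
grip_width: 0.0324
gripper_force: 50.1
```

```bash
python3 -c "
from h import *
for i in range(4): st(); manip.grab_frame('top')"
```

```text
[499.1 -48.  176.8] yaw 16.59 w 32.4 F [ 0.4  0.8 -2. ] g 50.122801065444946 t 20.525 q6 -0.5431036656167239
[499.1 -47.9 176.8] yaw 16.62 w 32.5 F [-0.  -0.4 -2. ] g 50.12256324291229 t 20.575 q6 -0.5433894729762275
[499.1 -47.9 176.7] yaw 16.63 w 32.6 F [-0.3  0.4 -1.4] g 50.122865438461304 t 20.625 q6 -0.5436206230748882
[499.1 -48.  176.7] yaw 16.63 w 32.3 F [-0.1 -0.3 -1. ] g 50.122740268707275 t 20.675 q6 -0.5437455832331757
```

>>> apply_moves(motion=[[[0, -0.8, -20], [0, 0, 0]], [[0, 0, -20], [0, 0, 0]], [[0, 0, -4], [0, 0, 0]], [[0, 0, -4], [0, 0, 0]], [[0, 0, -4], [0, 0, 0]]])

```text
t: 21.35
position: [0.4996, -0.0498, 0.1254]
ee_rot: [1.877, 2.517, 0.001]
wrist_force: [0.2, -0.5, -1.1]
grip_width: 0.0323
gripper_force: 50.1
```

>>> apply_moves(motion=[[[0, 0, -4], [0, 0, 0]], [[0, 0, -4], [0, 0, 0]], [[0, 0, -4], [0, 0, 0]], [[0, 0, -4], [0, 0, 0]], [[0, 0, 0], [0, 0, 0]]])

```text
t: 21.98
position: [0.4987, -0.0497, 0.1084]
ee_rot: [-1.878, -2.518, 0.0]
wrist_force: [-0.2, -1.0, -1.4]
grip_width: 0.0323
gripper_force: 50.1
```

>>> apply_moves(motion=[[[0, 0, -3], [0, 0, 0]], [[0, 0, -2], [0, 0, 0]], [[0, 0, 0], [0, 0, 0]]])

```text
t: 22.35
position: [0.4988, -0.0497, 0.1036]
ee_rot: [-1.878, -2.518, 0.0]
wrist_force: [0.7, 0.8, -2.3]
grip_width: 0.032
gripper_force: 50.2
```

>>> apply_moves(motion=[[[0, 0, -1], [0, 0, 0]], [[0, 0, 0], [0, 0, 0]]])

```text
t: 22.6
position: [0.499, -0.0498, 0.1031]
ee_rot: [1.878, 2.518, 0.0]
wrist_force: [-0.3, -0.7, 1.3]
grip_width: 0.0324
gripper_force: 50.4
```

>>> apply_moves(motion=[[[0, 0, 0], [0, 0, 0]], [[0, 0, 0], [0, 0, 0]], [[0, 0, 0], [0, 0, 0]], [[0, 0, 10], [0, 0, 0]], [[0, 0, 45], [0, 0, 0]]], claw=0.1)

```text
t: 23.22
position: [0.4966, -0.0492, 0.1561]
ee_rot: [-1.875, -2.513, 0.004]
wrist_force: [0.4, 0.0, -1.1]
grip_width: 0.0467
gripper_force: 0.0
```

>>> apply_moves(motion=[[[0, 0, 30], [0, 0, 0]], [[0, 0, 0], [0, 0, 0]], [[0, 0, 0], [0, 0, 0]]])

```text
t: 23.6
position: [0.4986, -0.0497, 0.1875]
ee_rot: [-1.878, -2.518, 0.0]
wrist_force: [0.1, 0.3, 0.7]
grip_width: 0.0469
gripper_force: 0.0
```

```bash
python3 -c "
from h import *
im,d,c=grab('top')
print(colfit(im,d,c,'clamp',BOX['clamp']), colfit(im,d,c,'clamp',BOX['clamp'],0,.028,.0281))
im,d,c=grab('scene');save('s2.png',im[150:420,100:580])
for i in range(3): st(); manip.grab_frame('top')"
```

```text
[407.6 332.2  35.   61.1 -39.2 407.7 332.1 298. ] [407.4 331.8  35.3  62.  -39.2 407.5 331.7 298. ]
[498.  -49.5 186.5] yaw 16.56 w 47.4 F [-0.5  0.2  0.3] g 0.0 t 23.7 q6 -0.5458184976891555
[498.  -49.5 186.4] yaw 16.56 w 47.2 F [-0.3  0.3 -0.6] g 0.0 t 23.75 q6 -0.5458336731483311
[498.1 -49.6 186.5] yaw 16.56 w 46.5 F [-0.5 -0.3  0.2] g 0.0 t 23.8 q6 -0.5458013984364913
```

View pics/s2.png

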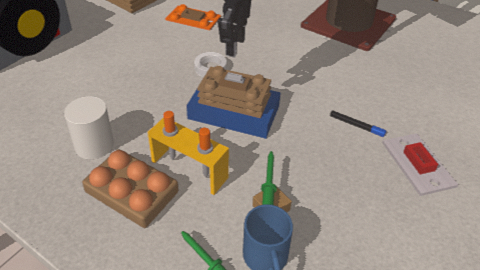

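Three trays are stacked at (240,90) in the crop, the rods are in the rack at (170,125) and (205,140), and the clamp is unmoved at (420,160). On to the clamp.

>>> apply_moves(motion=[[[-11.3, 47.7, 0], [0, 0, -0.1226]], [[-11.3, 47.7, 0], [0, 0, -0.1226]], [[-11.3, 47.7, 0], [0, 0, -0.1226]], [[-11.3, 47.7, 0], [0, 0, -0.1226]], [[-11.3, 47.7, 0], [0, 0, -0.1226]]])

```text
t: 24.48
position: [0.4416, 0.1901, 0.1874]
ee_rot: [-2.554, -1.829, 0.001]
wrist_force: [0.6, 0.2, 1.2]
grip_width: 0.0467
gripper_force: 0.0
```

>>> apply_moves(motion=[[[-11.3, 47.7, 0], [0, 0, -0.1226]], [[-11.3, 47.7, 0], [0, 0, -0.1226]], [[-11.3, 47.7, 0], [0, 0, -0.1226]], [[0, 0, -40], [0, 0, 0]], [[0, 0, -40], [0, 0, 0]]])

```text
t: 25.1
position: [0.4082, 0.3328, 0.1067]
ee_rot: [2.842, 1.339, 0.001]
wrist_force: [0.2, 0.8, -0.1]
grip_width: 0.0469
gripper_force: 0.0
```

>>> apply_moves(motion=[[[0, 0, -25], [0, 0, 0]], [[0, 0, 0], [0, 0, 0]], [[0, 0, 0], [0, 0, 0]], [[0, 0, 0], [0, 0, 0]]])

```text
t: 25.6
position: [0.4096, 0.3324, 0.0844]
ee_rot: [-2.843, -1.336, -0.004]
wrist_force: [-0.3, 0.1, 0.0]
grip_width: 0.047
gripper_force: 0.0
```

```bash
python3 -c "
from h import *
im,d,c=grab('top')
print('stack',colfit(im,d,c,'brown',BOX['cradle'],.076))
for i in range(3): st(); manip.grab_frame('top')"
```

```text
stack [ 498.6  -47.9   80.8  137.    16.5  498.8  -48.  1871. ]
[409.5 332.4  84.3] yaw -39.64 w 46.7 F [-0.3 -0.4 -0.3] g 0.0 t 25.65 q6 1.2241018936301968
[409.4 332.3  84.1] yaw -39.64 w 46.9 F [ 0.4  0.1 -0.2] g 0.0 t 25.7 q6 1.2240843863213133
[409.2 332.2  83.9] yaw -39.64 w 47.1 F [-0.6 -0.   0.3] g 0.0 t 25.75 q6 1.2240981311469294
```

>>> apply_moves(motion=[[[-1.5, 0, -30], [0, 0, 0]], [[0, 0, -16], [0, 0, 0]], [[0, 0, -5], [0, 0, 0]], [[0, 0, -2], [0, 0, 0]], [[0, 0, 0], [0, 0, 0]]])

```text
t: 26.42
position: [0.4075, 0.3321, 0.0304]
ee_rot: [-2.843, -1.337, -0.001]
wrist_force: [0.6, -0.6, 0.0]
grip_width: 0.0467
gripper_force: 0.0
```

>>> apply_moves(motion=[[[0, 0, 0], [0, 0, 0]], [[0, 0, 0], [0, 0, 0]]])

```text
t: 26.68
position: [0.4073, 0.332, 0.0303]
ee_rot: [-2.843, -1.337, -0.001]
wrist_force: [-0.4, 0.4, 0.1]
grip_width: 0.0469
gripper_force: 0.0
```

>>> apply_moves(motion=[[[0, 0, 0], [0, 0, 0]], [[0, 0, 0], [0, 0, 0]], [[0, 0, 0], [0, 0, 0]], [[0, 0, 0], [0, 0, 0]], [[0, 0, 0], [0, 0, 0]]], claw=-1)

```text
t: 27.3
position: [0.4074, 0.3321, 0.0303]
ee_rot: [-2.843, -1.337, -0.001]
wrist_force: [0.5, -0.2, 5.9]
grip_width: 0.0329
gripper_force: 51.7
```

```bash
python3 -c "
from h import *
for i in range(3): st(); manip.grab_frame('top')"
```

```text
[407.4 332.1  30.3] yaw -39.63 w 32.9 F [ 0.5 -0.2  5.9] g 51.69290542602539 t 27.3 q6 1.2255505139124252
[407.4 332.1  30.3] yaw -39.64 w 33.2 F [-0.8 -0.6  4.9] g 51.69094920158386 t 27.35 q6 1.2255485943682458
[407.4 332.1  30.3] yaw -39.64 w 32.8 F [-0.7  0.1  5.5] g 51.69278562068939 t 27.4 q6 1.2255596226148633
```

>>> apply_moves(motion=[[[0, 0, 10], [0, 0, 0]], [[0, 0, 40], [0, 0, 0]], [[0, 0, 50], [0, 0, 0]], [[0, 0, 50], [0, 0, 0]], [[11.5, -47.6, 0], [0, 0, 0.1225]]])

```text
t: 28.08
position: [0.4208, 0.287, 0.1852]
ee_rot: [-2.751, -1.517, -0.015]
wrist_force: [-0.9, -0.9, -2.9]
grip_width: 0.0328
gripper_force: 50.9
```

>>> apply_moves(motion=[[[11.5, -47.6, 0], [0, 0, 0.1225]], [[11.5, -47.6, 0], [0, 0, 0.1225]], [[11.5, -47.6, 0], [0, 0, 0.1225]], [[11.5, -47.6, 0], [0, 0, 0.1225]], [[11.5, -47.6, 0], [0, 0, 0.1225]]])

```text
t: 28.7
position: [0.4755, 0.0448, 0.1796]
ee_rot: [-2.168, -2.273, 0.001]
wrist_force: [0.8, 0.7, -2.1]
grip_width: 0.033
gripper_force: 50.8
```

>>> apply_moves(motion=[[[11.5, -47.6, 0], [0, 0, 0.1225]], [[11.5, -47.6, 0], [0, 0, 0.1225]], [[0, 0, 0], [0, 0, 0]], [[0, 0, 0], [0, 0, 0]], [[0, 0, 0], [0, 0, 0]]])

```text
t: 29.32
position: [0.4985, -0.0478, 0.1795]
ee_rot: [-1.878, -2.517, 0.0]
wrist_force: [0.1, 0.6, -1.5]
grip_width: 0.033
gripper_force: 50.8
```

```bash
python3 -c "
from h import *
for i in range(3): st(); manip.grab_frame('top')"
```

```text
[498.5 -47.8 179.5] yaw 16.55 w 33.0 F [ 0.1  0.6 -1.5] g 50.81198215484619 t 29.325 q6 -0.5424133283734841
[498.6 -47.7 179.6] yaw 16.58 w 32.5 F [-0.4 -0.1 -2.7] g 50.8119660615921 t 29.375 q6 -0.5426404438805676
[498.7 -47.8 179.7] yaw 16.59 w 32.7 F [ 0.   0.7 -3.1] g 50.81194818019867 t 29.425 q6 -0.542794191177108
```

>>> apply_moves(motion=[[[0.4, -0.9, -20], [0, 0, 0]], [[0, 0, -18], [0, 0, 0]], [[0, 0, -3], [0, 0, 0]], [[0, 0, -3], [0, 0, 0]], [[0, 0, -3], [0, 0, 0]]])

```text
t: 30.1
position: [0.4999, -0.05, 0.1333]
ee_rot: [1.879, 2.517, 0.001]
wrist_force: [0.4, 0.4, -2.0]
grip_width: 0.0327
gripper_force: 50.7
```

>>> apply_moves(motion=[[[0, 0, -2], [0, 0, 0]], [[0, 0, -2], [0, 0, 0]], [[0, 0, -1], [0, 0, 0]], [[0, 0, 0], [0, 0, 0]]])

```text
t: 30.6
position: [0.4994, -0.0499, 0.1278]
ee_rot: [1.879, 2.517, -0.0]
wrist_force: [0.6, -0.1, -2.7]
grip_width: 0.0327
gripper_force: 50.7
```

>>> apply_moves(motion=[[[0, 0, -1], [0, 0, 0]], [[0, 0, -1], [0, 0, 0]], [[0, 0, 0], [0, 0, 0]]])

```text
t: 30.98
position: [0.4994, -0.0499, 0.1257]
ee_rot: [1.879, 2.517, -0.0]
wrist_force: [0.0, -0.9, -2.5]
grip_width: 0.0328
gripper_force: 50.7
```

>>> apply_moves(motion=[[[0, 0, -1], [0, 0, 0]], [[0, 0, -0.7], [0, 0, 0]], [[0, 0, 0], [0, 0, 0]]])

```text
t: 31.35
position: [0.4995, -0.0499, 0.1243]
ee_rot: [1.879, 2.517, -0.0]
wrist_force: [-1.6, -0.6, 0.7]
grip_width: 0.0328
gripper_force: 51.0
```

>>> apply_moves(motion=[[[0, 0, 0], [0, 0, 0]], [[0, 0, 0], [0, 0, 0]], [[0, 0, 0], [0, 0, 0]], [[0, 0, 10], [0, 0, 0]], [[0, 0, 45], [0, 0, 0]]], claw=0.1)

```text
t: 31.98
position: [0.4972, -0.0493, 0.1774]
ee_rot: [-1.876, -2.513, 0.004]
wrist_force: [0.3, 0.9, 0.2]
grip_width: 0.047
gripper_force: 0.0
```

>>> apply_moves(motion=[[[0, -30, 40], [0, 0, 0]], [[0, -50, 0], [0, 0, 0]], [[0, -50, 0], [0, 0, 0]], [[0, -50, 0], [0, 0, 0]], [[0, 0, 0], [0, 0, 0]]])

```text
t: 32.6
position: [0.4992, -0.2331, 0.2199]
ee_rot: [1.884, 2.512, -0.001]
wrist_force: [0.2, 1.0, 0.1]
grip_width: 0.0468
gripper_force: 0.0
```

Run:
```python
from h import *
st()
im,d,c=grab('top'); np.savez("top2.npz",im=im,d=d)
save('c2.png',np.clip(cv2.resize(im[110:300,280:440],None,fx=3.1,fy=3.1,interpolation=cv2.INTER_CUBIC)*1.5,0,255).astype(np.uint8))
h=cv2.cvtColor(cv2.GaussianBlur(im,(3,3),0),cv2.COLOR_RGB2HSV).astype(int)
def blob(m,box,z):
    u0,v0,u1,v1=box; mm=np.zeros((480,640),np.uint8); mm[v0:v1,u0:u1]=m[v0:v1,u0:u1]
    n,l,s,_=cv2.connectedComponentsWithStats(mm); k=1+np.argmax(s[1:,4]); vv,uu=np.nonzero(l==k)
    q=np.array([ray(c,u,v,z)[:2]*1000 for u,v in zip(uu,vv)],np.float32); return q,(uu.mean(),vv.mean())
red=((h[...,0]<8)|(h[...,0]>172))&(h[...,1]>150)
q,p=blob(red,(310,210,385,280),.122); print("red",p,cv2.minAreaRect(q))
P=pts(cv2.medianBlur(d,3),c)
org=((h[...,0]<14)&(h[...,1]>150)&(P[...,2]>.118))
for b in((305,150,330,180),(338,150,365,180)):
    q,p=blob(org,b,.129); print("rod",p,cv2.minAreaRect(q),len(q))
# gray plate outline
S=h[...,1]; m=(P[...,2]>.09)&(P[...,2]<.12); q,p=blob(m&(S<90),(305,205,390,285),.102); print("plate",p,cv2.minAreaRect(q))
```

```text
[ 499.2 -233.1  219.9] yaw 16.27 w 46.8 F [0.2 1.  0.1] g 0.0 t 32.6 q6 -0.8634849213915228
red (np.float64(344.901185770751), np.float64(245.52964426877472)) ((497.9888916015625, -47.511985778808594), (32.38350296020508, 56.938262939453125), 16.776674270629883)
rod (np.float64(316.64864864864865), np.float64(165.21621621621622)) ((680.2968139648438, 14.070059776306152), (13.577937126159668, 13.912637710571289), 89.35315704345703) 37
rod (np.float64(351.8048780487805), np.float64(163.0487804878049)) ((684.0643310546875, -64.86911010742188), (12.923103332519531, 16.339784622192383), 45.16215896606445) 41
plate (np.float64(344.97233914612144), np.float64(246.29765484064941)) ((499.1639709472656, -47.78705596923828), (80.66824340820312, 140.33755493164062), 16.796876907348633)
```

View pics/c2.png

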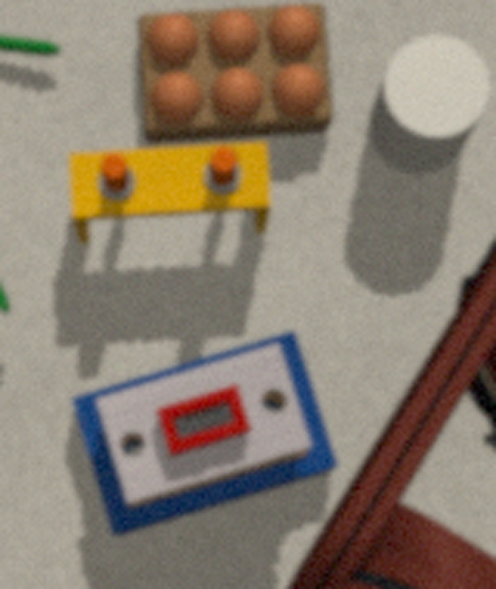

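The clamp is seated: plate fit 80.7×140.3 mm at (499.2,-47.8), yaw 16.8°, with both rod holes open at crop (274,399) and (133,441). The orange-gripped rods are at crop (115,172) and (223,166), and the green ones lie elsewhere. I take the right orange rod, rod at px (352,163).

>>> apply_moves(motion=[[[37.7, 33.9, 0], [0, 0, 0]], [[37.7, 33.9, 0], [0, 0, 0]], [[37.7, 33.9, 0], [0, 0, 0]], [[37.7, 33.9, 0], [0, 0, 0]], [[37.7, 33.9, 0], [0, 0, 0]]], claw=0.1)

```text
t: 33.28
position: [0.6888, -0.0573, 0.2197]
ee_rot: [-1.877, -2.519, -0.0]
wrist_force: [0.1, -0.1, 0.3]
grip_width: 0.0469
gripper_force: 0.0
```

>>> apply_moves(motion=[[[0, 0, -40], [0, 0, 0]], [[0, 0, -20], [0, 0, 0]], [[0, 0, 0], [0, 0, 0]], [[0, 0, 0], [0, 0, 0]], [[0, 0, 0], [0, 0, 0]]])

```text
t: 33.9
position: [0.6887, -0.061, 0.1613]
ee_rot: [1.879, 2.514, 0.002]
wrist_force: [0.2, -0.4, -0.4]
grip_width: 0.0471
gripper_force: 0.0
```

Run:
```python
from h import *
for i in range(3): st(); manip.grab_frame('top')
D=np.load("top2.npz"); im=cv2.GaussianBlur(D["im"],(3,3),0).astype(float).mean(-1); c=manip.camera_info("top")
for u,v in((368,239),(323,252)):
    w=im[v-6:v+7,u-6:u+7]; g=np.clip(np.percentile(w,70)-w-6,0,None); yy,xx=np.mgrid[0:13,0:13]
    print(ray(c,u-6+(g*xx).sum()/g.sum(),v-6+(g*yy).sum()/g.sum(),.102)*1000)
```

```text
[688.7 -61.  161.3] yaw 16.47 w 47.1 F [ 0.2 -0.4 -0.4] g 0.0 t 33.9 q6 -0.4897403449960559
[688.7 -61.  161.1] yaw 16.47 w 47.0 F [-0.7  0.1 -0.5] g 0.0 t 33.95 q6 -0.48974187562115246
[688.5 -60.9 160.7] yaw 16.48 w 47.4 F [ 0.4  0.3 -0. ] g 0.0 t 34.0 q6 -0.48972890810070874
[ 515.4376603  -100.23513228  102.        ]
[484.6768623    3.54758315 102.        ]
```

>>> apply_moves(motion=[[[-0.8, -2.8, -20], [0, 0, 0]], [[0, 0, -15], [0, 0, 0]], [[0, 0, -9], [0, 0, 0]], [[0, 0, -4], [0, 0, 0]], [[0, 0, 0], [0, 0, 0]]])

```text
t: 34.67
position: [0.687, -0.0631, 0.1107]
ee_rot: [-1.879, -2.517, 0.0]
wrist_force: [-0.3, 0.7, -0.2]
grip_width: 0.047
gripper_force: 0.0
```

>>> apply_moves(motion=[[[0, 0, 0], [0, 0, 0]], [[0, 0, 0], [0, 0, 0]]])

```text
t: 34.92
position: [0.6876, -0.0632, 0.1119]
ee_rot: [1.879, 2.517, 0.001]
wrist_force: [0.2, -0.1, 0.8]
grip_width: 0.0472
gripper_force: 0.0
```

```bash
python3 -c "
from h import *
for i in range(3): st(); manip.grab_frame('top')"
```

```text
[687.6 -63.2 111.9] yaw 16.51 w 47.2 F [ 0.2 -0.1  0.8] g 0.0 t 34.925 q6 -0.4940155978648889
[687.5 -63.2 111.8] yaw 16.52 w 47.0 F [ 0.8 -0.2 -0.3] g 0.0 t 34.975 q6 -0.4940274692093754
[687.4 -63.2 111.6] yaw 16.51 w 47.0 F [-0.4 -0.2  0.4] g 0.0 t 35.025 q6 -0.49401425815802646
```

Close with a firmer squeeze, then lift straight up.

>>> apply_moves(motion=[[[0, 0, 0], [0, 0, 0]], [[0, 0, 0], [0, 0, 0]], [[0, 0, 0], [0, 0, 0]], [[0, 0, 0], [0, 0, 0]], [[0, 0, 0], [0, 0, 0]]], claw=-1, squeeze=70)

```text
t: 35.7
position: [0.6873, -0.0632, 0.1114]
ee_rot: [1.879, 2.517, 0.0]
wrist_force: [0.7, 0.7, 1.0]
grip_width: 0.018
gripper_force: 68.3
```

>>> apply_moves(motion=[[[0, 0, 0], [0, 0, 0]], [[0, 0, 5], [0, 0, 0]], [[0, 0, 15], [0, 0, 0]], [[0, 0, 20], [0, 0, 0]], [[0, 0, 30], [0, 0, 0]]])

```text
t: 36.33
position: [0.6867, -0.0631, 0.1821]
ee_rot: [-1.879, -2.517, 0.001]
wrist_force: [1.1, 0.3, -3.4]
grip_width: 0.0181
gripper_force: 68.3
```

>>> apply_moves(motion=[[[0, 0, 40], [0, 0, 0]], [[0, 0, 25], [0, 0, 0]], [[0, 0, 0], [0, 0, 0]], [[0, 0, 0], [0, 0, 0]]])

```text
t: 36.83
position: [0.6866, -0.0631, 0.2454]
ee_rot: [-1.879, -2.517, 0.001]
wrist_force: [0.4, -0.7, -2.1]
grip_width: 0.0183
gripper_force: 68.4
```

```bash
python3 -c "
from h import *
im,d,c=grab('scene');save('s3.png',cv2.resize(im[60:360,160:460],None,fx=2,fy=2))
for i in range(3): st(); manip.grab_frame('top')"
```

```text
[686.2 -63.  244.4] yaw 16.51 w 18.3 F [-0.3  0.9 -1.2] g 68.39938759803772 t 36.875 q6 -0.49402196415404565
[686.1 -63.  244. ] yaw 16.51 w 17.9 F [ 0.4 -0.2 -2.6] g 68.39894771575928 t 36.925 q6 -0.4940110891741453
[686.2 -63.  244. ] yaw 16.51 w 18.3 F [ 0.2 -1.  -2.6] g 68.39880466461182 t 36.975 q6 -0.4940025045662321
```

View pics/s3.png

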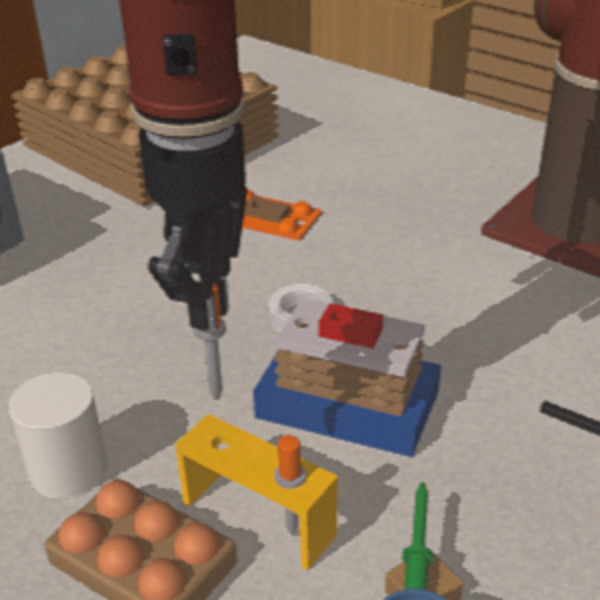

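The scene crop shows the rod hanging from the gripper, collar at (210,330) and tip at (217,395), with the clamp stack intact. I check the tilt numerically.

```bash
python3 -c "
from h import *
c=manip.camera_info('scene')
for z in (.2165,.1386):
    x=c['R']@np.array([.6862,-.063,z])+c['t']; p=c['K']@x; print(p[:2]/p[2], 467/x[2])
"
```

```text
[265.73276496 224.86745276] 586.5761542505155
[269.1892344  258.58840642] 551.8168056960316
```

>>> apply_moves(motion=[[[-34.3, -7.4, 0], [0, 0, 0]], [[-34.3, -7.4, 0], [0, 0, 0]], [[-34.3, -7.4, 0], [0, 0, 0]], [[-34.3, -7.4, 0], [0, 0, 0]], [[-34.2, -7.2, 0], [0, 0, 0]]])

```text
t: 37.65
position: [0.5142, -0.1, 0.2453]
ee_rot: [-1.879, -2.516, 0.001]
wrist_force: [-0.9, 0.0, -1.2]
grip_width: 0.0184
gripper_force: 68.7
```

>>> apply_moves(motion=[[[0, 0, 0], [0, 0, 0]], [[0, 0, -15], [0, 0, 0]], [[0, 0, -5], [0, 0, 0]], [[0, 0, 0], [0, 0, 0]], [[0, 0, 0], [0, 0, 0]]])

```text
t: 38.28
position: [0.5161, -0.0998, 0.226]
ee_rot: [-1.879, -2.518, 0.0]
wrist_force: [0.3, 0.0, -1.5]
grip_width: 0.0183
gripper_force: 69.0
```

```bash
python3 -c "
from h import *
im,d,c=grab('scene');save('s4.png',cv2.resize(im[140:300,240:420],None,fx=3,fy=3))
for i in range(3): st(); manip.grab_frame('top')"
```

```text
[516.1 -99.9 226.2] yaw 16.53 w 18.6 F [ 0.6  0.1 -0.3] g 69.01183605194092 t 38.325 q6 -0.6298282947224692
[516.1 -99.9 226.3] yaw 16.53 w 18.2 F [-0.1  0.3 -1.8] g 69.01149988174438 t 38.375 q6 -0.6298203141247404
[ 516.  -100.   226.4] yaw 16.52 w 18.3 F [ 0.1 -0.2 -1.7] g 69.01151776313782 t 38.425 q6 -0.629799615313811
```

View pics/s4.png

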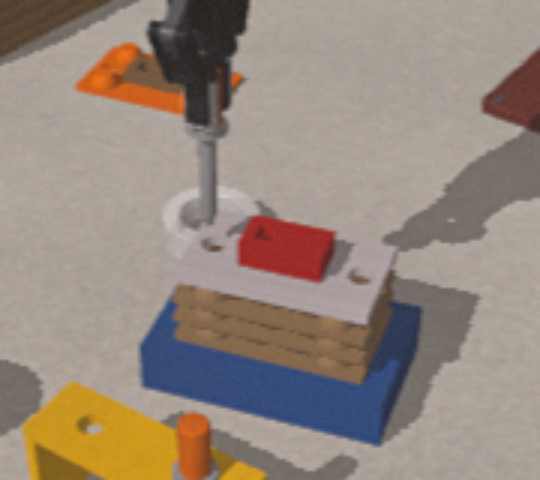

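The tip at crop (209,220) lines up over the plate's -y hole at (212,243). I descend with force checks.

>>> apply_moves(motion=[[[-1, 0, -10], [0, 0, 0]], [[0, 0, -6], [0, 0, 0]], [[0, 0, -4], [0, 0, 0]], [[0, 0, -4], [0, 0, 0]], [[0, 0, 0], [0, 0, 0]]])

```text
t: 39.1
position: [0.5145, -0.0999, 0.2017]
ee_rot: [-1.879, -2.517, 0.0]
wrist_force: [-0.2, -0.1, -1.0]
grip_width: 0.0181
gripper_force: 69.0
```

>>> apply_moves(motion=[[[0, 0, -4], [0, 0, 0]], [[0, 0, -4], [0, 0, 0]], [[0, 0, -4], [0, 0, 0]], [[0, 0, -4], [0, 0, 0]], [[0, 0, 0], [0, 0, 0]]])

```text
t: 39.72
position: [0.5144, -0.0999, 0.1856]
ee_rot: [-1.879, -2.517, 0.0]
wrist_force: [-0.3, -0.2, -2.1]
grip_width: 0.0183
gripper_force: 69.0
```

Tip is 20 mm in with no contact force. Continue.

>>> apply_moves(motion=[[[0, 0, -6], [0, 0, 0]], [[0, 0, -6], [0, 0, 0]], [[0, 0, -6], [0, 0, 0]], [[0, 0, -6], [0, 0, 0]], [[0, 0, 0], [0, 0, 0]]])

```text
t: 40.35
position: [0.5142, -0.0998, 0.1613]
ee_rot: [-1.879, -2.516, 0.001]
wrist_force: [-0.5, -1.1, -2.3]
grip_width: 0.0181
gripper_force: 69.0
```

>>> apply_moves(motion=[[[0, 0, -6], [0, 0, 0]], [[0, 0, -6], [0, 0, 0]], [[0, 0, -6], [0, 0, 0]], [[0, 0, -6], [0, 0, 0]], [[0, 0, -3], [0, 0, 0]]])

```text
t: 40.98
position: [0.5144, -0.0999, 0.1345]
ee_rot: [-1.879, -2.517, 0.0]
wrist_force: [0.3, -0.1, -1.4]
grip_width: 0.0179
gripper_force: 69.0
```

>>> apply_moves(motion=[[[0, 0, -2], [0, 0, 0]], [[0, 0, -1.5], [0, 0, 0]], [[0, 0, 0], [0, 0, 0]]])

```text
t: 41.35
position: [0.5148, -0.1, 0.1316]
ee_rot: [1.879, 2.517, 0.0]
wrist_force: [0.2, 1.1, -2.5]
grip_width: 0.0186
gripper_force: 69.0
```

>>> apply_moves(motion=[[[0, 0, -1], [0, 0, 0]], [[0, 0, -1], [0, 0, 0]], [[0, 0, 0], [0, 0, 0]]])

```text
t: 41.72
position: [0.5146, -0.0999, 0.1295]
ee_rot: [-1.879, -2.517, 0.0]
wrist_force: [0.2, 0.1, -2.0]
grip_width: 0.0185
gripper_force: 69.0
```

>>> apply_moves(motion=[[[0, 0, -1], [0, 0, 0]], [[0, 0, 0], [0, 0, 0]]])

```text
t: 41.98
position: [0.5149, -0.1, 0.1293]
ee_rot: [1.879, 2.517, 0.0]
wrist_force: [-2.2, 0.7, 4.7]
grip_width: 0.0181
gripper_force: 69.8
```

The collar has landed. Release and go for the second rod.

>>> apply_moves(motion=[[[0, 0, 0], [0, 0, 0]], [[0, 0, 0], [0, 0, 0]], [[0, 0, 0], [0, 0, 0]], [[0, 0, 0], [0, 0, 0]], [[0, 0, 10], [0, 0, 0]]], claw=0.1)

```text
t: 42.6
position: [0.514, -0.0997, 0.1381]
ee_rot: [-1.878, -2.516, 0.001]
wrist_force: [-0.6, -0.2, 0.0]
grip_width: 0.047
gripper_force: 0.0
```

>>> apply_moves(motion=[[[0, 0, 40], [0, 0, 0]], [[0, 0, 41], [0, 0, 0]], [[33.8, 23.2, 0], [0, 0, 0]], [[33.8, 23.2, 0], [0, 0, 0]], [[33.8, 23.2, 0], [0, 0, 0]]])

```text
t: 43.22
position: [0.6174, -0.0298, 0.2208]
ee_rot: [1.879, 2.516, 0.001]
wrist_force: [0.3, -0.4, -0.2]
grip_width: 0.0469
gripper_force: 0.0
```

>>> apply_moves(motion=[[[33.8, 23.2, 0], [0, 0, 0]], [[33.8, 23.2, 0], [0, 0, 0]], [[0, 0, -40], [0, 0, 0]], [[0, 0, -20], [0, 0, 0]], [[0, 0, 0], [0, 0, 0]]])

```text
t: 43.85
position: [0.6819, 0.0159, 0.1573]
ee_rot: [-1.877, -2.514, 0.004]
wrist_force: [0.2, 0.5, -0.6]
grip_width: 0.0465
gripper_force: 0.0
```

>>> apply_moves(motion=[[[0, 0, 0], [0, 0, 0]], [[0, 0, 0], [0, 0, 0]]])

```text
t: 44.1
position: [0.6847, 0.0156, 0.1618]
ee_rot: [1.878, 2.515, 0.003]
wrist_force: [-0.1, -0.8, 0.0]
grip_width: 0.0469
gripper_force: 0.0
```

```bash
python3 -c "
from h import *
im,d,c=grab('top'); h=cv2.cvtColor(cv2.GaussianBlur(im,(3,3),0),cv2.COLOR_RGB2HSV).astype(int)
m=(h[...,0]<14)&(h[...,1]>150)
print('rod1 px',[ (x.mean()) for x in np.nonzero(m[225:250,358:382])])
print('stack',fit(pts(d,c),.09,.13,BOX['cradle']))
for i in range(3): st(); manip.grab_frame('top')"
```

```text
rod1 px [np.float64(12.215384615384615), np.float64(10.723076923076922)]
stack [ 501.4  -54.9   80.6  124.8   16.7  104.4 1701. ]
[684.6  15.7 161.6] yaw 16.49 w 47.2 F [ 0.  -0.7  0.1] g 0.0 t 44.15 q6 -0.37993280506581284
[684.4  15.8 161.2] yaw 16.49 w 46.9 F [ 0.9 -0.2  0.3] g 0.0 t 44.2 q6 -0.37991543836991404
[684.2  15.8 160.9] yaw 16.5 w 47.0 F [ 0.3 -0.5 -0.2] g 0.0 t 44.25 q6 -0.3799488093065756
```

>>> apply_moves(motion=[[[0, 0.4, -20], [0, 0, 0]], [[0, 0, -15], [0, 0, 0]], [[0, 0, -10], [0, 0, 0]], [[0, 0, -4], [0, 0, 0]], [[0, 0, 0], [0, 0, 0]]])

```text
t: 44.92
position: [0.6836, 0.0165, 0.1102]
ee_rot: [-1.879, -2.517, 0.001]
wrist_force: [0.4, -0.4, 0.1]
grip_width: 0.047
gripper_force: 0.0
```

>>> apply_moves(motion=[[[0, 0, 0], [0, 0, 0]], [[0, 0, 0], [0, 0, 0]], [[0, 0, 0], [0, 0, 0]], [[0, 0, 0], [0, 0, 0]]])

```text
t: 45.42
position: [0.6838, 0.0164, 0.1108]
ee_rot: [1.879, 2.517, 0.0]
wrist_force: [1.0, -0.0, -0.3]
grip_width: 0.0468
gripper_force: 0.0
```

>>> apply_moves(motion=[[[0, 0, 0], [0, 0, 0]], [[0, 0, 0], [0, 0, 0]], [[0, 0, 0], [0, 0, 0]], [[0, 0, 0], [0, 0, 0]], [[0, 0, 0], [0, 0, 0]]], claw=-1)

```text
t: 46.05
position: [0.6839, 0.0164, 0.1108]
ee_rot: [1.879, 2.517, 0.0]
wrist_force: [-0.3, -0.3, 1.3]
grip_width: 0.0187
gripper_force: 68.3
```

>>> apply_moves(motion=[[[0, 0, 0], [0, 0, 0]], [[0, 0, 5], [0, 0, 0]], [[0, 0, 15], [0, 0, 0]], [[0, 0, 20], [0, 0, 0]], [[0, 0, 30], [0, 0, 0]]])

```text
t: 46.68
position: [0.6834, 0.0165, 0.1818]
ee_rot: [-1.879, -2.517, 0.001]
wrist_force: [0.2, -0.3, -0.2]
grip_width: 0.0184
gripper_force: 68.3
```

>>> apply_moves(motion=[[[0, 0, 40], [0, 0, 0]], [[0, 0, 25], [0, 0, 0]], [[0, 0, 0], [0, 0, 0]], [[0, 0, 0], [0, 0, 0]]])

```text
t: 47.18
position: [0.6833, 0.0165, 0.245]
ee_rot: [-1.879, -2.517, 0.001]
wrist_force: [-0.9, -0.2, -1.5]
grip_width: 0.0183
gripper_force: 68.4
```

```bash
python3 -c "
from h import *
for i in range(3): st(); manip.grab_frame('top')"
```

```text
[683.3  16.5 245. ] yaw 16.51 w 18.3 F [-0.9 -0.2 -1.5] g 68.355313539505 t 47.175 q6 -0.37931552348159003
[682.9  16.5 244.1] yaw 16.51 w 18.1 F [ 0.1 -0.3 -1.6] g 68.35527777671814 t 47.225 q6 -0.3793355730615864
[682.7  16.5 243.6] yaw 16.51 w 18.4 F [-1.5 -0.4 -1.3] g 68.3546769618988 t 47.275 q6 -0.37932231446980685
```

>>> apply_moves(motion=[[[-39.9, -2.6, 0], [0, 0, 0]], [[-39.9, -2.6, 0], [0, 0, 0]], [[-39.9, -2.6, 0], [0, 0, 0]], [[-39.9, -2.6, 0], [0, 0, 0]], [[-39.9, -2.6, 0], [0, 0, 0]]])

```text
t: 47.95
position: [0.4824, 0.0035, 0.2444]
ee_rot: [-1.878, -2.516, 0.001]
wrist_force: [0.7, 0.3, -0.4]
grip_width: 0.0183
gripper_force: 68.6
```

>>> apply_moves(motion=[[[0, 0, 0], [0, 0, 0]], [[0, 0, -15], [0, 0, 0]], [[0, 0, -5], [0, 0, 0]], [[0, 0, 0], [0, 0, 0]], [[0, 0, 0], [0, 0, 0]]])

```text
t: 48.58
position: [0.4846, 0.0034, 0.2255]
ee_rot: [-1.879, -2.517, 0.0]
wrist_force: [0.0, -0.6, -1.4]
grip_width: 0.0185
gripper_force: 68.8
```

```bash
python3 -c "
from h import *
im,d,c=grab('scene');save('s5.png',cv2.resize(im[140:300,240:420],None,fx=3,fy=3))
for i in range(3): st(); manip.grab_frame('top')"
```

```text
[484.6   3.4 225.7] yaw 16.52 w 18.5 F [-0.1 -0.3 -1.6] g 68.83422017097473 t 48.625 q6 -0.4441132540392746
[484.6   3.4 225.8] yaw 16.52 w 18.4 F [-0.3 -0.5 -1.1] g 68.83477091789246 t 48.675 q6 -0.4441429312486275
[484.5   3.4 225.9] yaw 16.51 w 18.8 F [ 0.2 -0.2 -1. ] g 68.83474230766296 t 48.725 q6 -0.4440841642239212
```

View pics/s5.png

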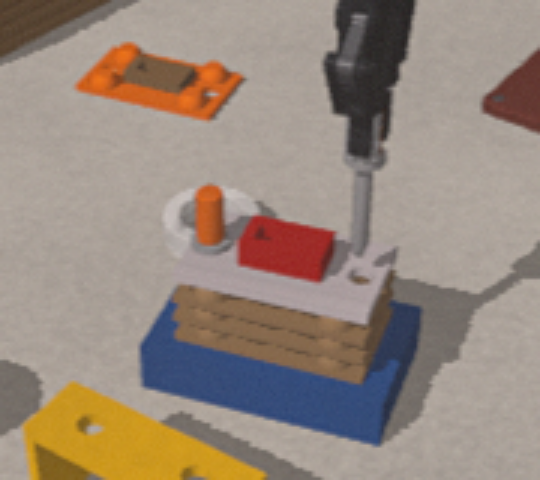

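The first rod is seated with its collar on the plate at crop (210,240). The second rod's tip at (360,253) is directly above its hole at (360,275). I insert it.

>>> apply_moves(motion=[[[-0.3, 0, -10], [0, 0, 0]], [[0, 0, -6], [0, 0, 0]], [[0, 0, -4], [0, 0, 0]], [[0, 0, -4], [0, 0, 0]], [[0, 0, 0], [0, 0, 0]]])

```text
t: 49.4
position: [0.4837, 0.0035, 0.2012]
ee_rot: [-1.879, -2.517, 0.0]
wrist_force: [0.4, -0.4, -1.1]
grip_width: 0.0183
gripper_force: 68.8
```

>>> apply_moves(motion=[[[0, 0, -4], [0, 0, 0]], [[0, 0, -4], [0, 0, 0]], [[0, 0, -4], [0, 0, 0]], [[0, 0, -4], [0, 0, 0]], [[0, 0, 0], [0, 0, 0]]])

```text
t: 50.02
position: [0.4836, 0.0035, 0.1851]
ee_rot: [-1.879, -2.517, 0.001]
wrist_force: [-0.8, -0.5, -0.4]
grip_width: 0.0184
gripper_force: 68.8
```

>>> apply_moves(motion=[[[0, 0, -6], [0, 0, 0]], [[0, 0, -6], [0, 0, 0]], [[0, 0, -6], [0, 0, 0]], [[0, 0, -6], [0, 0, 0]], [[0, 0, 0], [0, 0, 0]]])

```text
t: 50.65
position: [0.4834, 0.0035, 0.1608]
ee_rot: [-1.879, -2.516, 0.001]
wrist_force: [-0.4, -0.1, -1.3]
grip_width: 0.0185
gripper_force: 68.8
```

>>> apply_moves(motion=[[[0, 0, -6], [0, 0, 0]], [[0, 0, -6], [0, 0, 0]], [[0, 0, -6], [0, 0, 0]], [[0, 0, -6], [0, 0, 0]], [[0, 0, -3], [0, 0, 0]]])

```text
t: 51.28
position: [0.4836, 0.0035, 0.134]
ee_rot: [-1.879, -2.517, 0.001]
wrist_force: [0.6, 0.1, -2.2]
grip_width: 0.0185
gripper_force: 68.8
```

>>> apply_moves(motion=[[[0, 0, -2], [0, 0, 0]], [[0, 0, -1.5], [0, 0, 0]], [[0, 0, 0], [0, 0, 0]]])

```text
t: 51.65
position: [0.4839, 0.0034, 0.1311]
ee_rot: [1.879, 2.517, 0.0]
wrist_force: [-0.5, 0.8, -0.9]
grip_width: 0.0183
gripper_force: 68.8
```

>>> apply_moves(motion=[[[0, 0, -1], [0, 0, 0]], [[0, 0, -0.5], [0, 0, 0]], [[0, 0, 0], [0, 0, 0]]])

```text
t: 52.02
position: [0.4839, 0.0035, 0.1296]
ee_rot: [1.879, 2.517, 0.0]
wrist_force: [0.1, 0.3, -1.4]
grip_width: 0.0181
gripper_force: 68.8
```

>>> apply_moves(motion=[[[0, 0, -1], [0, 0, 0]], [[0, 0, 0], [0, 0, 0]], [[0, 0, -0.5], [0, 0, 0]], [[0, 0, 0], [0, 0, 0]]])

```text
t: 52.52
position: [0.4841, 0.0034, 0.1287]
ee_rot: [1.879, 2.517, 0.0]
wrist_force: [-2.0, -0.1, 5.4]
grip_width: 0.0182
gripper_force: 69.3
```

Contact. I release, retreat and check.

>>> apply_moves(motion=[[[0, 0, 0], [0, 0, 0]], [[0, 0, 0], [0, 0, 0]], [[0, 0, 0], [0, 0, 0]], [[0, 0, 0], [0, 0, 0]], [[0, 0, 10], [0, 0, 0]]], claw=0.1)

```text
t: 53.15
position: [0.4832, 0.0036, 0.1376]
ee_rot: [-1.878, -2.516, 0.001]
wrist_force: [-0.4, -0.2, -0.6]
grip_width: 0.0469
gripper_force: 0.0
```

>>> apply_moves(motion=[[[0, 0, 40], [0, 0, 0]], [[0, 0, 50], [0, 0, 0]], [[0, 0, 40], [0, 0, 0]], [[0, -40, 0], [0, 0, 0]], [[0, -50, 0], [0, 0, 0]]])

```text
t: 53.78
position: [0.4845, -0.087, 0.2701]
ee_rot: [1.874, 2.517, 0.002]
wrist_force: [1.0, -0.6, -0.1]
grip_width: 0.047
gripper_force: 0.0
```

>>> apply_moves(motion=[[[0, -50, 0], [0, 0, 0]], [[0, -50, 0], [0, 0, 0]], [[0, -50, 0], [0, 0, 0]], [[0, 0, 0], [0, 0, 0]], [[0, 0, 0], [0, 0, 0]]])

```text
t: 54.4
position: [0.4838, -0.2363, 0.2684]
ee_rot: [-1.88, -2.517, -0.001]
wrist_force: [0.5, 0.0, -0.4]
grip_width: 0.0471
gripper_force: 0.0
```

```bash
python3 -c "
from h import *
im,d,c=grab('scene');save('s6.png',cv2.resize(im[140:420,160:520],None,fx=2,fy=2));st()"
```

```text
[ 483.9 -235.8  268.4] yaw 16.53 w 47.0 F [-0.5  0.3  0.8] g 0.0 t 54.45 q6 -0.8888021958823454
```

View pics/s6.png

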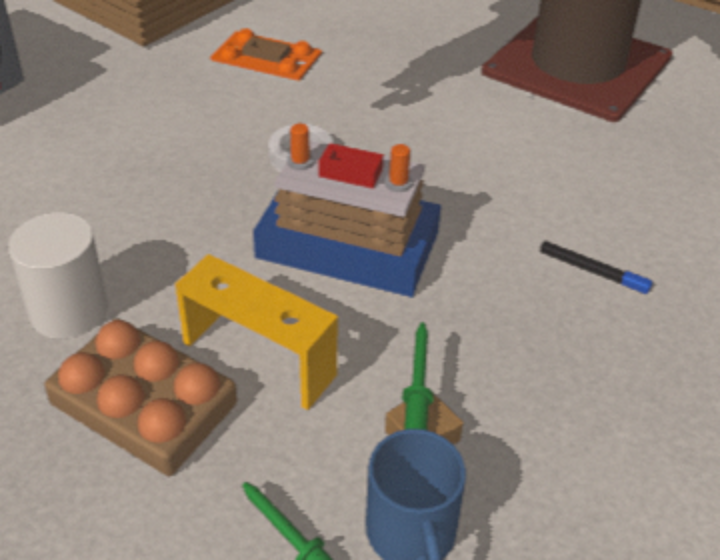

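Both rods are seated, their collars on the plate at (300,160) and (400,182). The three trays and the clamp are stacked on the cradle, and the rack is empty.

```bash
python3 -c "
from workcell import manip
print(manip.hand_in())"
```

```text
the job is handed in; nothing more can be done
None
```

I stacked all three trays and the clamp plate on the cradle, seated both lock rods with their collars on the plate, and handed the job in at about 54 s; the arm touched nothing else, though the two green look-alike rods toppled on their own early in the run.

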